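Slide a ballast weight to its tray and tip it over the rim

ROBOT

A 6-joint arm with a two-finger parallel gripper is mounted at the origin on a cart in front of the work surface, level with it; the furniture and walls round the work are solid. World frame = base frame: x ahead of the robot, y to its left, z up, the work surface at z = 0. Lengths are in m, angles in rad, forces in N, time in s.
With the tool pointing down it reaches from about 0.35 to 0.85 m from the base axis. Payload 8.1 kg.
Tool frame: the origin (TCP) lies on the centre line of the jaws, within the pads' length; the fingertips stand r.tcp_to_tips ahead of it and the grasp point (between the pads) is the TCP (r.tcp_to_tips is the distance from the TCP to the fingertips, in m); z points along the fingers, x is the direction in which the jaws open and shut, and the axes are right-handed (so a half turn about z gives the same grasp; the last joint's range is limited). The gripper opens to 85 mm and grips with 20 to 120 N. Pads are 22 mm wide; open, the fingers measure 114 mm over their backs; the gripper's body (76 mm by 85 mm) begins 54 mm behind the grasp point. The pads swing forward as they close: fully open they stand 13 mm farther back than shut.
Start: joints at [-1.229, 0.13, 1.488, -0, 1.523, -0.085], TCP at [0.248, -0.546, 0.25] pointing down, gripper open.
Joint ranges: [-2.96, 2.96], [-0.89, 2.26], [0.02, 2.5], [-1.34, 4.48], [0, 2.73], [-2.66, 2.66]. Speed limits (rad/s): [2.39, 2.39, 2.79, 3.14, 3.14, 3.14].

INTERFACE

Orientations are given as a unit quaternion [w, x, y, z].
In Python, from cell import r, viewer gives the robot as it stands.
- The arm moves only by the tool jog_arm, never from a script. Its argument "series" is a list of rows, each a list of 2 entries, a list of its own where there are three numbers: the shift along the world's x, y, z in mm, then the turn about the world's z in degrees. In form: [[[x, y, z], turn], ...]. A call has exactly 10 rows; each row is the pose to reach, as a shift and turn from the pose commanded when the call began; what a row does not reach only later rows make up. A row lasts 1/12 s, in which the tool goes at most 41.7 mm and 7.16 degrees, less where a joint would pass 70% of its speed; a pose out of reach is approached as far as the arm can. A call with a gripper value outside its range is refused whole. "gripper" is the closure, from 0 (fully open) to 1 (shut), set as the call begins (left out, the last holds). The fingers move at their own pace and stop on an object; "squeeze" is the grip in N (left out, the last holds). Time passes only in rows, so rows that repeat a pose let the fingers close, or fill a call up. It gives the time, the measured TCP pose, the force and the opening at its end, in the units of the state.
- r.state(): the state, without advancing time (a new reading comes with each control period).
- viewer.read_camera(name): name is "scene" or "top" or "wrist"; returns a dict with "img" (384x512x3 uint8, blue, green, red), "depth" (384x512 float32, m along the optical axis (not along the pixel's ray), 0 where there is no reading), "fx", "fy", "cx", "cy" (pixels), "extrinsics" (4x4, takes a point from world to camera coordinates); the wrist camera has in their place "mount" (4x4, takes a point from camera to tool coordinates, whose origin is the TCP and whose axes are the tool frame's). Camera axes: x right, y down, z forward; pixel columns grow to the right and rows downward; lengths in m; the calibration is good to about 2 mm. A picture is of the moment at which its call begins: read the wrist's pose just before it.
- r.hand_in(): hands the job in, once; it reports no verdict.
The state is a dict: "t": time; "qpos": joint angles; "dq": joint speeds; "joint_efforts": joint torques, N m; "tcp_pos": TCP position; "tcp_rot": TCP orientation; "contact_force": force on the tool from outside, world axes, zero at the start; "ft_torque": the same for the moment, N m; "grip_width": opening from 0.0 (shut) to 1.0 (fully open).
Only numpy, scipy, OpenCV 4.12 (cv2) and the standard library are available. Lean on these libraries where they do the work, as an engineer would, in place of code of your own. Each camera call takes 0.05 s, during which the arm holds its last target.

TASK

The cast-iron ballast weight on the table is too heavy and too wide to lift outright: slide it to the weight tray, rest its leading end on the tray's low front rim and let go, then take it by the other end, tip it over the rim and ease it into the vacant bay lined with black rubber, until it lies flat on the liner. Do not carry it bodily through the air, stand it on end or drop it. Leave the stored weight and the other things on the table where they are.

Things in the scene. Friction and masses are not known exactly. Their poses are not given: they have to be found in the camera images.
- weight: the loose weight to be stored: dark cast-iron slab 100 mm long (its x axis), 90 mm wide (y), 28 mm thick (z), 1.4 to 2.0 kg; a 14 mm thick lifting lug stands 30 mm out from the middle of each end (160 mm over both). Origin: centre of its underside. Its two ends are alike. Pinch a lug across its 14 mm firmly (about 50 N); lifting one end takes about half the weight
- weight_lug_front (a point): middle of the lug at the weight's +x end, 65 mm from the weight's centre and 15.5 mm above its underside. The lug is an upright plate 14 mm thick (the weight's y), reaching 30 mm out from the end face, from 3 to 28 mm above the underside
- weight_lug_rear (a point): middle of the same kind of lug at the weight's -x end, 65 mm from the weight's centre and 15.5 mm above its underside
- tray: grey sheet-steel tray fixed to the table, low front rim towards the robot's left; x = along the bays from front rim to tall back (to the robot's right, about world -y), y = across the two bays, origin under its centre. Outside 198 (x) by 230 mm (y), walls 6 mm, floor 6 mm thick. Bays centred at y = -56 and +56 mm, each 186 mm long and 106 mm wide inside. Side flanges stand 24 mm out, 11 mm high
- tray_rim (a point): middle of the top of the tray's front wall (tray x = -96 mm), 36 mm above the table, in line with the divider. Front wall, side walls and divider are all 36 mm high; the back wall is 110 mm high
- liner: flat black rubber sheet 182 x 102 x 3 mm that fills the floor of the vacant bay, fixed; origin at the centre of its underside, axes as the tray's; its top is 9 mm above the table
- stored_weight: a second weight, like the first, already lying in the other bay; stays there
- joystick_foot (a point): middle of the foot of the fixed joystick box (120 x 84 mm, lever 89 mm high) at the robot's left; the tall microscope stands beyond and to the left of it (from 0.42 m ahead of the robot, further left than 0.3 m; its wide stage plate reaches over the table's back left): an arm that starts at the left draws back before swinging in
- oil_bottle: bystander: small amber bottle with a black cap, standing, 28 mm across, 66 mm high; leave it where it is
- mirror_mount: bystander: black kinematic mirror mount with a round mirror, 41 x 48 x 48 mm, standing; leave it where it is
- marker: bystander: capped felt marker lying near the front edge, 14 x 133 x 15 mm; leave it where it is
- hex_key: bystander: L-shaped hex key lying flat near the front edge, 33 x 107 x 6 mm; leave it where it is
- dish_a: bystander: flat clear dish, 53 mm across, 9 mm high; leave it where it is

How it is judged:
By the outcome, as a careful person would: the job done as asked, in the order asked, and still so for the second after the job is handed in, with the robot touching nothing.
It also fails if it takes over 54 s, if anything falls off the work surface, if the arm or the gripper's body presses on something with over 40 N, if the wrist force passes 120 N, or if a joint passes its speed limit or range.

## Working session

There is one attempt and no reset: what is moved stays moved. The work goes in short steps, Python scripts to look and compute and a tool call to move; the robot and the scene stay as the last step left them, time stands still between calls to the robot, and variables do not carry over. Pictures are saved under pics/ and viewed, and the job is handed in when it is done.

Besides the shell and the picture viewer there is one more tool, called after ">>>" as a command line: name --argument value ..., lists and objects as JSON in quotes. jog_arm: Moves the arm, as the interface text tells. Its arguments: {"type":"object","properties":{"series":{"type":"array","items":{"type":"array"}},"gripper":{"type":"number"},"squeeze":{"type":"number"}},"required":["series"]}

```bash
ls; mkdir -p pics; cat > h.py <<'E'
import numpy as np, cv2
from cell import r, viewer
def cam(n):
    c=viewer.read_camera(n); return c
def K(c): return c["fx"],c["fy"],c["cx"],c["cy"]
def ray(c,u,v):
    fx,fy,cx,cy=K(c); E=np.array(c["extrinsics"]); R=E[:3,:3]; t=E[:3,3]
    o=-R.T@t; d=R.T@np.array([(u-cx)/fx,(v-cy)/fy,1.0]); return o,d
def onz(c,u,v,z):
    o,d=ray(c,u,v); return o+d*(z-o[2])/d[2]
def cloud(c):
    fx,fy,cx,cy=K(c); D=c["depth"]; v,u=np.indices(D.shape)
    P=np.stack([(u-cx)/fx*D,(v-cy)/fy*D,D],-1); E=np.array(c["extrinsics"])
    return (P-E[:3,3])@E[:3,:3]
E
python3 - <<'E'
from h import *
print(r.state(), r.tcp_to_tips)
for n in("scene","top","wrist"):
    c=cam(n); cv2.imwrite(f"pics/{n}0.png",c["img"]); np.savez(f"{n}0.npz",**c)
    if n!="wrist": print(n,K(c),np.round(c["extrinsics"],3).tolist())
E
```

```text
pics
{'t': 0.0, 'qpos': array([-1.22936095e+00,  1.31183231e-01,  1.48933915e+00,  2.26705563e-05,
        1.52298961e+00, -8.53954628e-02]), 'dq': array([ 1.87025466e-04,  3.38531039e-04,  2.33807049e-03, -1.77163794e-04,
       -2.40814632e-03, -7.65518226e-05]), 'joint_efforts': array([ 9.36983160e-04, -5.69400036e+01, -5.00550056e+01, -1.88488621e-04,
        1.50173652e-02, -1.68577547e-06]), 'tcp_pos': array([ 0.24824217, -0.54564744,  0.24919834]), 'tcp_rot': array([-5.95362688e-04,  8.40828684e-01, -5.41300475e-01, -7.52754046e-04]), 'contact_force': array([ 0.29049044,  0.1413082 , -0.15661091]), 'ft_torque': array([-0.00588148,  0.00656284,  0.00478244]), 'grip_width': 0.998955704036489} 0.019
scene (482.7400340360776, 482.7400340360776, 255.8377096854541, 191.46906492912714) [[0.48, -0.877, -0.01, -0.29], [-0.554, -0.293, -0.779, 0.352], [0.681, 0.38, -0.627, 0.693], [0.0, 0.0, 0.0, 1.0]]
top (391.5279049663377, 391.5279049663377, 259.58663534639663, 189.0534500583335) [[0.156, -0.988, 0.001, -0.12], [-0.963, -0.152, -0.222, 0.556], [0.22, 0.034, -0.975, 0.788], [0.0, 0.0, 0.0, 1.0]]
```

View pics/scene0.png

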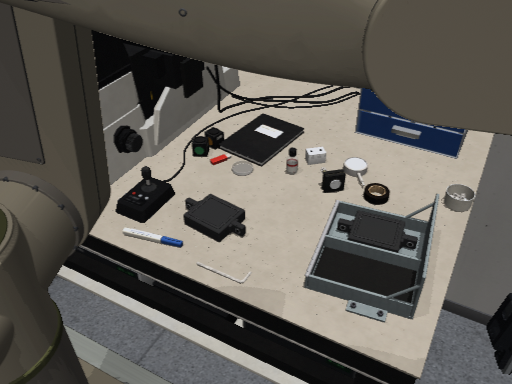

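View pics/top0.png

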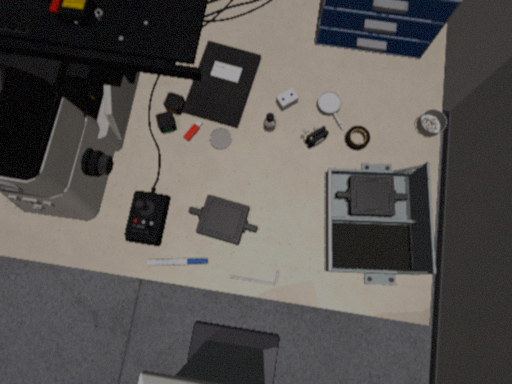

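The top view shows the weight at about (223,220) with lugs at (195,211) and (251,228). The tray is at right, spanning (330–432, 170–272), with the vacant bay nearer the robot at (372,246). Next I measure both.

```bash
python3 - <<'E'
from h import *
c=dict(np.load("top0.npz")); P=cloud(c); img=c["img"]
Z=P[...,2]
print("table z",np.median(Z[270:290,290:320]), "weight",np.median(Z[210:230,215:232]),"liner",np.median(Z[235:258,345:395]), "stored", np.median(Z[190:205,360:380]))
def rep(m,z,name):
    m=m.astype(np.uint8); n,l,s,ce=cv2.connectedComponentsWithStats(m)
    i=1+np.argmax(s[1:,4]); q=np.argwhere(l==i)[:,::-1].astype(float)
    pts=np.array([onz(c,u,v,z) for u,v in q])[:,:2]
    rc=cv2.minAreaRect((pts*1000).astype(np.float32)); print(name,s[i],rc); print(np.round(cv2.boxPoints(rc)))
    return l==i
roi=np.zeros(Z.shape,bool); roi[185:250,180:265]=1
w=rep(roi&(img.max(2)<95),0.028,"weight dark")
w2=rep(roi&(Z>0.018)&(Z<0.04),0.028,"weight top")
# body only: open
k=np.ones((15,15),np.uint8); b=cv2.morphologyEx(w2.astype(np.uint8),cv2.MORPH_OPEN,k); rep(b>0,0.028,"body")
roi=np.zeros(Z.shape,bool); roi[160:290,315:440]=1
rep(roi&(Z>0.029)&(Z<0.043)&(img.max(2)>70),0.036,"tray rim")
rep(roi&(Z>0.004)&(Z<0.014)&(img.max(2)<60),0.009,"liner")
vis=cv2.resize(img[150:300,170:450],None,fx=2.8,fy=2.8,interpolation=cv2.INTER_CUBIC); cv2.imwrite("pics/topz.png",vis)
hh=np.clip(Z*1000*2+20,0,255).astype(np.uint8); cv2.imwrite("pics/topd.png",cv2.resize(hh[150:300,170:450],None,fx=2.8,fy=2.8,interpolation=cv2.INTER_NEAREST))
E
```

```text
table z -0.0009638542470693416 weight 0.026896065534072727 liner 0.008019735052263029 stored 0.03298076738209908
weight dark [ 189  195   68   50 1967] ((495.5618896484375, 40.342952728271484), (157.09291076660156, 88.94783782958984), 82.74431610107422)
[[442. -32.]
 [530. -43.]
 [550. 113.]
 [461. 124.]]
weight top [ 188  195   70   50 1994] ((495.032470703125, 40.34398651123047), (158.69168090820312, 89.90680694580078), 82.51373291015625)
[[440. -32.]
 [529. -44.]
 [550. 113.]
 [461. 125.]]
body [ 199  198   44   41 1393] ((497.521484375, 45.21410369873047), (89.78182983398438, 96.4831771850586), 8.98768424987793)
[[446.  86.]
 [461.  -9.]
 [549.   5.]
 [534. 100.]]
tray rim [328 168  87 106 993] ((544.6184692382812, -283.98565673828125), (230.7350616455078, 189.25537109375), 6.751236915588379)
[[ 419. -204.]
 [ 441. -392.]
 [ 670. -364.]
 [ 648. -176.]]
liner [ 332  222   83   49 3595] ((491.3094787597656, -300.17724609375), (103.43318939208984, 181.59591674804688), 7.0594048500061035)
[[ 429. -216.]
 [ 451. -397.]
 [ 554. -384.]
 [ 531. -204.]]
```

View pics/topz.png

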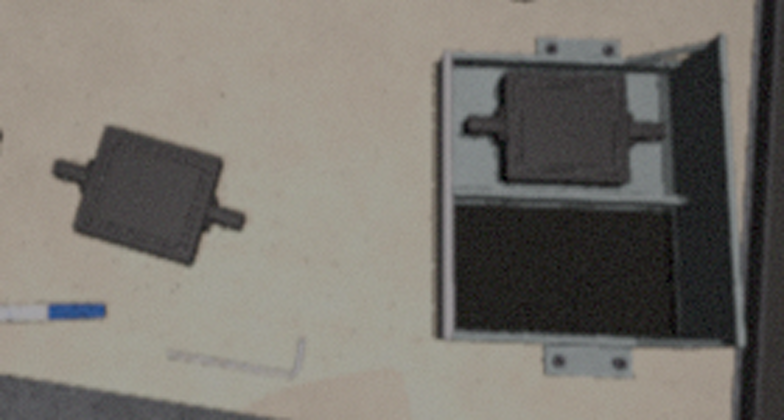

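View pics/topd.png

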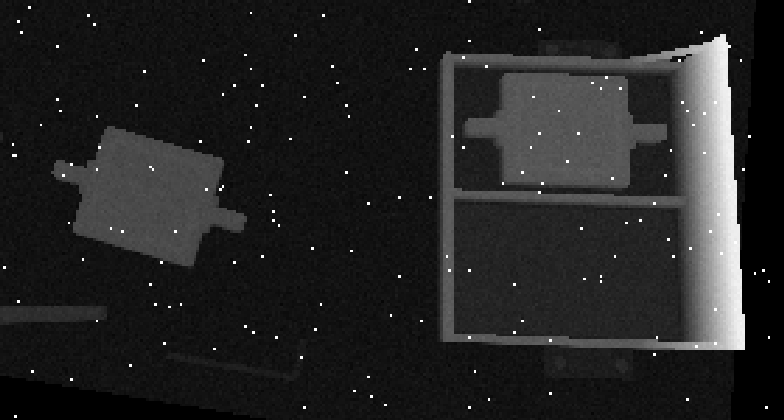

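```bash
python3 - <<'E'
from h import *
for n,box in(("top",(185,250,180,265)),("scene",(185,250,175,255))):
    c=dict(np.load(n+"0.npz")); P=cloud(c); Z=P[...,2]
    roi=np.zeros(Z.shape,bool); a=box; roi[a[0]:a[1],a[2]:a[3]]=1
    m=(roi&(Z>0.021)&(Z<0.036)); nn,l,s,ce=cv2.connectedComponentsWithStats(m.astype(np.uint8)); m=l==1+np.argmax(s[1:,4])
    q=np.argwhere(m)[:,::-1]; p=np.array([onz(c,u,v,.028)[:2] for u,v in q])*1000
    C=p.mean(0); R=cv2.fitLine(p.astype(np.float32),cv2.DIST_L2,0,.01,.01).ravel()
    d=R[:2]*np.sign(-R[1])
    # refine axis using lugs: points beyond 55mm
    for k in range(5):
        t=(p-C)@d; A=p[t>56].mean(0); B=p[t<-56].mean(0); d=(A-B)/np.linalg.norm(A-B)
        e=np.array([-d[1],d[0]]); t=(p-C)@d; w=(p-C)@e
        C=C+d*(t.max()+t.min())/2+e*(np.percentile(w,99.5)+np.percentile(w,.5))/2
    print(n,"C",C,"ext",np.ptp(t),np.ptp(w),"head",np.degrees(np.arctan2(d[1],d[0])),"lugs",A,B,"mid",(A+B)/2)
c=dict(np.load("top0.npz"))
for nm,u,v in(("hex",230,276),("hex",278,270),("hexlow",276,283),("marker",208,261),("joy",168,240),("bottle",270,125),("dish",220,139)): print(nm,onz(c,u,v,0.0)*1000)
E
```

```text
top C [495.13095485  40.3237025 ] ext 158.69143747597934 89.79092160990854 head -97.33995519544459 lugs [486.44311772 -26.8390727 ] [503.73408918 107.39529047] mid [495.08860345  40.27810889]
scene C [492.14698296  40.12171409] ext 161.4827927470408 95.8004625335351 head -97.87915515959543 lugs [482.76983202 -26.98310431] [501.37842214 107.4810919 ] mid [492.07412708  40.24899379]
hex [376.05566638   4.42576894   0.        ]
hex [405.63452099 -99.09247154   0.        ]
hexlow [377.03702013 -98.82499662   0.        ]
marker [400.70351265  58.80403932   0.        ]
joy [432.65033361 157.07661812   0.        ]
bottle [743.58299141 -29.71372202   0.        ]
dish [689.28693857  83.71263925   0.        ]
```

>>> jog_arm --series '[[[12,28,0],6],[[27,58,0],12],[[42,92,0],18],[[58,126,0],24],[[74,160,0],30],[[90,196,-5],36],[[106,232,-15],42],[[122,268,-25],48],[[138,302,-35],54],[[154,336,-45],58.2]]' --gripper 0 --squeeze 50

```text
t: 0.98
tcp_pos: [0.4026, -0.2083, 0.2048]
tcp_rot: [0.0, 0.998, -0.061, 0.0]
contact_force: [1.1, 0.4, 0.2]
grip_width: 1.0
```

>>> jog_arm --series '[[[14,32,-10],0],[[28,64,-25],0],[[42,95,-40],0],[[55,125,-55],0],[[65,150,-65],0],[[73,168,-75],0],[[79,178,-82],0],[[83,184,-84],0],[[85,186,-84],0],[[85,186,-84],0]]'

```text
t: 1.82
tcp_pos: [0.4878, -0.0246, 0.1217]
tcp_rot: [0.0, 0.998, -0.064, 0.0]
contact_force: [0.4, 0.4, -0.8]
grip_width: 0.999
```

```bash
cat >> h.py <<'E'
from scipy.spatial.transform import Rotation as Ro
def wcam():
    s=r.state(); c=viewer.read_camera("wrist"); w,x,y,z=s["tcp_rot"]
    T=np.eye(4); T[:3,:3]=Ro.from_quat([x,y,z,w]).as_matrix(); T[:3,3]=s["tcp_pos"]
    c["extrinsics"]=np.linalg.inv(T@np.array(c["mount"])); return c
def st():
    s=r.state(); w,x,y,z=s["tcp_rot"]; M=Ro.from_quat([x,y,z,w]).as_matrix()
    print("t",round(s["t"],2),"tcp",np.round(s["tcp_pos"]*1000,1),"xang",round(np.degrees(np.arctan2(M[1,0],M[0,0])),2),"F",np.round(s["contact_force"],1),"g",round(s["grip_width"],3))
E
python3 - <<'E'
from h import *
st(); c=wcam(); cv2.imwrite("pics/w1.png",c["img"]); np.savez("w1.npz",**c)
for p in ((486.8,-24.3),(495.1,40.3)):
    E=c["extrinsics"]; q=E@np.array([p[0]/1e3,p[1]/1e3,.028,1]); print(q[:2]/q[2]*c["fx"]+[c["cx"],c["cy"]])
E
```

```text
t 1.82 tcp [487.8 -24.6 121.7] xang -7.34 F [ 0.4  0.4 -0.8] g 0.999
[256.54988031 194.38217237]
[256.34002866  95.2783603 ]
```

View pics/w1.png

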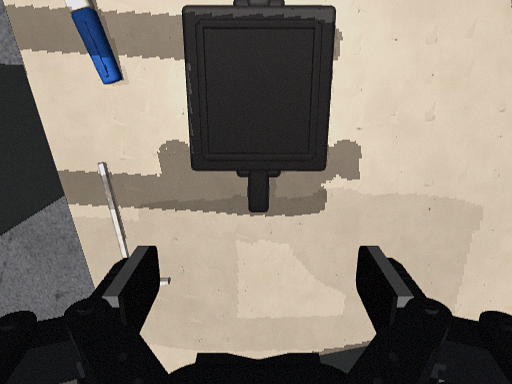

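>>> jog_arm --series '[[[-1,-2,-20],0],[[-1,-2,-45],0],[[-1,-2,-65],0],[[-1,-2,-80],0],[[-1,-2,-88],0],[[-1,-2,-93],0],[[-1,-2,-96],0],[[-1,-2,-97],0],[[-1,-2,-97],0],[[-1,-2,-97],0]]'

```text
t: 2.7
tcp_pos: [0.4872, -0.0264, 0.0253]
tcp_rot: [0.0, 0.998, -0.064, 0.001]
contact_force: [-1.3, 0.8, -0.5]
grip_width: 1.0
```

>>> jog_arm --series '[[[0,0,0],0],[[0,0,0],0],[[0,0,0],0],[[0,0,0],0],[[0,0,0],0],[[0,0,0],0],[[0,0,0],0],[[0,0,0],0],[[0,0,0],0],[[0,0,0],0]]' --gripper 1 --squeeze 55

```text
t: 3.53
tcp_pos: [0.487, -0.0262, 0.0246]
tcp_rot: [-0.0, 0.998, -0.064, 0.001]
contact_force: [3.4, -0.3, 0.8]
grip_width: 0.15
```

```bash
python3 - <<'E'
from h import *
st(); c=wcam(); cv2.imwrite("pics/w2.png",c["img"])
E
```

```text
t 3.53 tcp [487.  -26.2  24.6] xang -7.35 F [ 3.4 -0.3  0.8] g 0.15
```

View pics/w2.png

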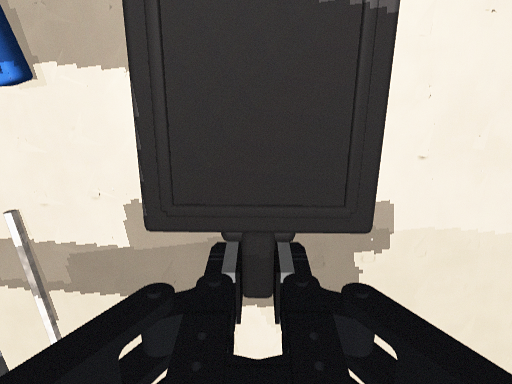

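>>> jog_arm --series '[[[0,-4,0],0],[[0,-10,0],1],[[0,-18,0],2],[[0,-26,0],4],[[0,-34,0],6],[[0,-43,0],8],[[0,-52,0],10],[[0,-61,0],12],[[-1,-70,0],13],[[-2,-79,0],14.2]]'

```text
t: 4.42
tcp_pos: [0.4847, -0.1037, 0.0246]
tcp_rot: [-0.001, 0.998, 0.06, 0.0]
contact_force: [3.0, 10.0, 6.7]
grip_width: 0.153
```

>>> jog_arm --series '[[[-1,-9,0],0],[[-2,-18,0],0],[[-3,-27,0],0],[[-4,-36,0],0],[[-5,-45,0],0],[[-6,-54,0],0],[[-7,-62,0],0],[[-8,-68,0],0],[[-8,-71,0],0],[[-8,-71,0],0]]'

```text
t: 5.25
tcp_pos: [0.4764, -0.1752, 0.0246]
tcp_rot: [-0.001, 0.998, 0.06, -0.0]
contact_force: [-1.2, 7.2, 8.5]
grip_width: 0.15
```

```bash
python3 - <<'E'
from h import *
st(); c=cam("top"); cv2.imwrite("pics/top2.png",cv2.resize(c["img"][130:310,170:450],None,fx=2.8,fy=2.8)); np.savez("top2.npz",**c)
c=wcam(); cv2.imwrite("pics/w3.png",c["img"])
c=cam("scene"); cv2.imwrite("pics/s3.png",c["img"])
E
```

```text
t 5.25 tcp [ 476.4 -175.2   24.6] xang 6.85 F [-1.2  7.2  8.5] g 0.15
```

View pics/top2.png

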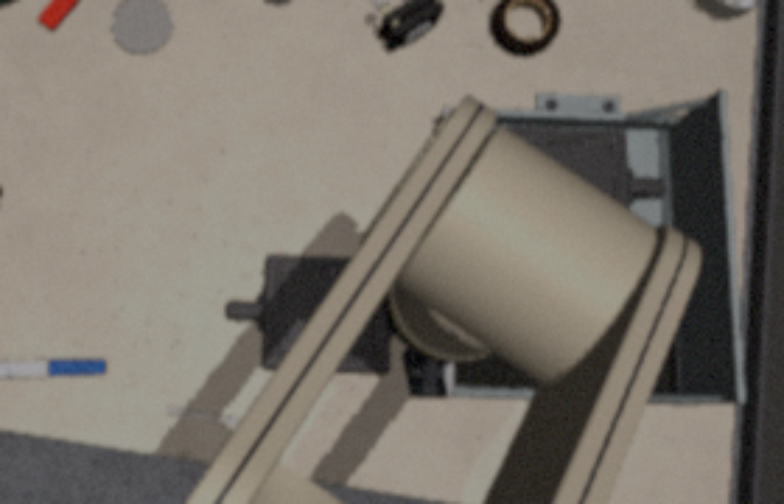

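View pics/w3.png

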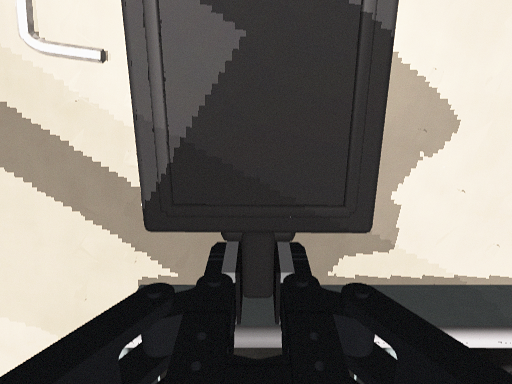

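View pics/s3.png

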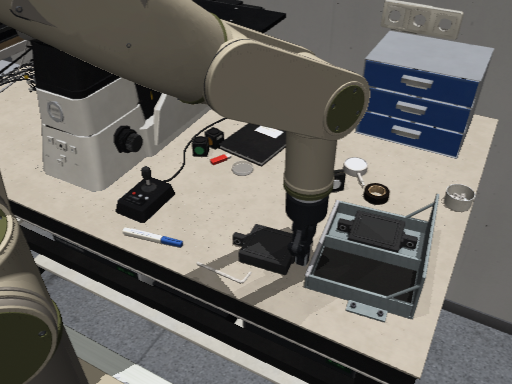

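>>> jog_arm --series '[[[0,0,4],0],[[0,0,10],0],[[0,0,17],0],[[0,0,24],0],[[0,0,31],0],[[0,0,38],0],[[0,0,45],0],[[0,0,52],0],[[0,0,58],0],[[0,0,58],0]]'

```text
t: 6.23
tcp_pos: [0.4772, -0.1769, 0.0841]
tcp_rot: [0.001, 0.998, 0.06, 0.001]
contact_force: [-1.0, -1.7, -10.9]
grip_width: 0.153
```

```bash
python3 - <<'E'
from h import *
st()
c=wcam(); cv2.imwrite("pics/w4.png",c["img"])
c=cam("scene"); cv2.imwrite("pics/s4.png",cv2.resize(c["img"][180:330,200:450],None,fx=3,fy=3))
E
```

```text
t 6.23 tcp [ 477.2 -176.9   84.1] xang 6.86 F [ -1.   -1.7 -10.9] g 0.153
```

View pics/s4.png

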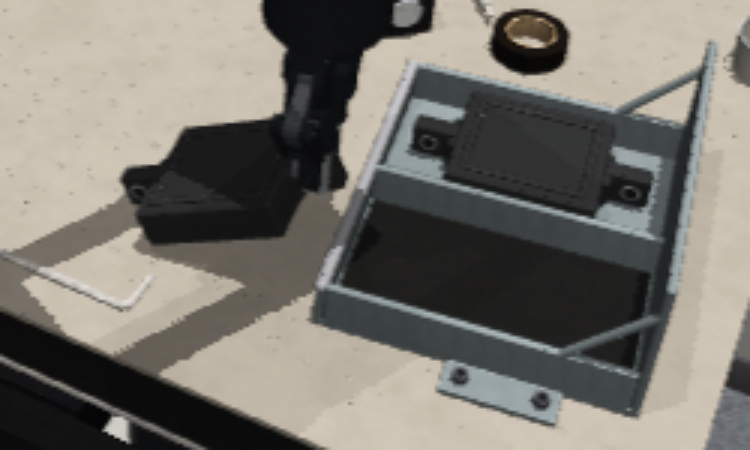

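View pics/w4.png

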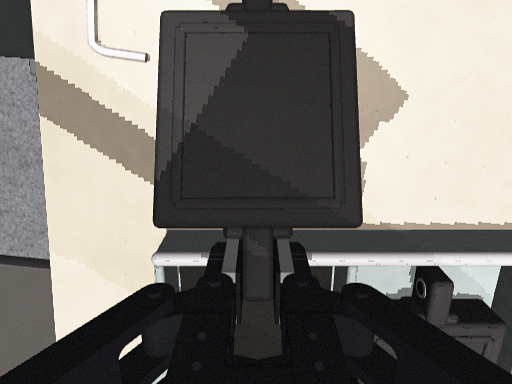

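```bash
python3 - <<'E'
from h import *
s=r.state()
c=wcam(); np.savez("w4.npz",**c)
for u,v in((165,253),(500,253),(200,265),(178,268),(333,268)): print(u,v,onz(c,u,v,.036)*1000)
print("bay line at -202",(479.3,-201.9))
E
```

```text
165 253 [ 427.16582006 -201.66052446   36.        ]
500 253 [ 615.12532886 -179.34972109   36.        ]
200 265 [ 447.30068527 -207.03450305   36.        ]
178 268 [ 434.91348198 -210.47478988   36.        ]
333 268 [ 523.16214179 -200.00552757   36.        ]
bay line at -202 (479.3, -201.9)
```

>>> jog_arm --series '[[[0,-4,0],0],[[1,-9,0],0],[[2,-15,0],0],[[3,-21,0],0],[[3,-28,0],0],[[4,-35,0],0],[[5,-42,0],0],[[6,-48,0],0],[[7,-54,0],0],[[7,-54,0],0]]'

```text
t: 7.22
tcp_pos: [0.4839, -0.2324, 0.0829]
tcp_rot: [0.001, 0.998, 0.059, 0.0]
contact_force: [-0.9, -3.8, -6.8]
grip_width: 0.149
```

```bash
python3 - <<'E'
from h import *
st()
c=wcam(); cv2.imwrite("pics/w5.png",c["img"])
c=cam("scene"); cv2.imwrite("pics/s5.png",cv2.resize(c["img"][180:330,200:450],None,fx=3,fy=3))
E
```

```text
t 7.22 tcp [ 483.9 -232.4   82.9] xang 6.81 F [-0.9 -3.8 -6.8] g 0.149
```

View pics/s5.png

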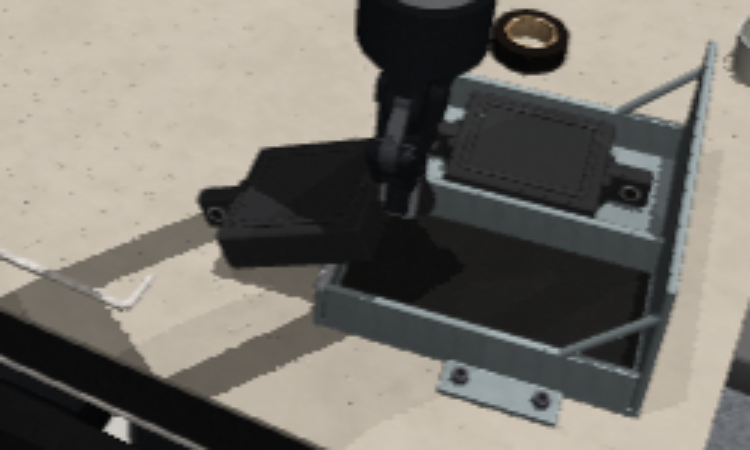

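View pics/w5.png

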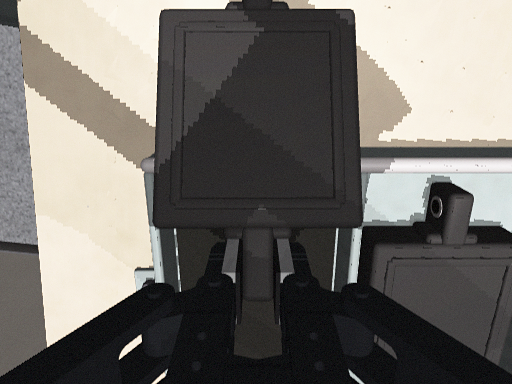

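>>> jog_arm --series '[[[0,0,-2],0],[[0,0,-4],0],[[0,0,-6],0],[[0,0,-7],0],[[0,0,-8],0],[[0,0,-8],0],[[0,0,-8],0],[[0,0,-8],0],[[0,0,-8],0],[[0,0,-8],0]]'

```text
t: 8.15
tcp_pos: [0.4856, -0.2323, 0.0793]
tcp_rot: [0.003, 0.998, 0.06, 0.002]
contact_force: [-9.9, -0.9, 21.7]
grip_width: 0.149
```

```bash
python3 - <<'E'
from h import *
st()
c=wcam(); cv2.imwrite("pics/w6.png",c["img"])
c=cam("scene"); cv2.imwrite("pics/s6.png",cv2.resize(c["img"][180:330,200:450],None,fx=3,fy=3))
E
```

```text
t 8.15 tcp [ 485.6 -232.3   79.3] xang 6.89 F [-9.9 -0.9 21.7] g 0.149
```

View pics/s6.png

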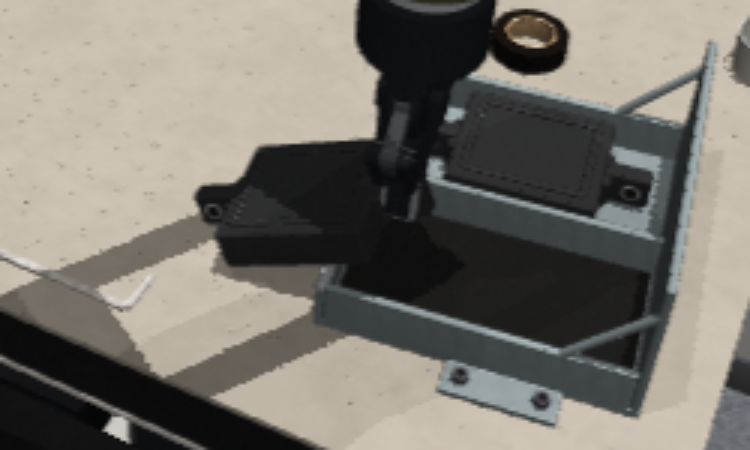

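View pics/w6.png

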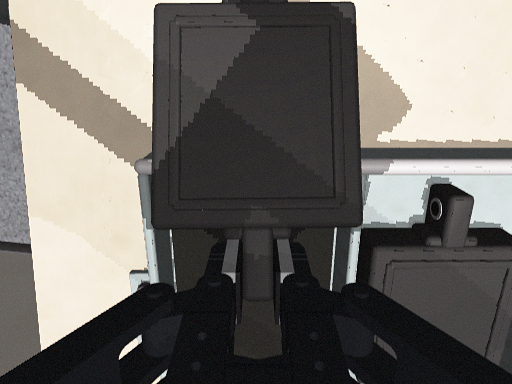

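>>> jog_arm --series '[[[-1,0,2],0],[[-1,0,4],0],[[-1,0,5],0],[[-1,0,5],0],[[-1,0,5],0],[[-1,0,5],0],[[-1,0,5],0],[[-1,0,5],0],[[-1,0,5],0],[[-1,0,5],0]]'

```text
t: 9.08
tcp_pos: [0.4825, -0.2302, 0.0792]
tcp_rot: [-0.0, 0.998, 0.06, 0.0]
contact_force: [3.3, -2.7, -7.0]
grip_width: 0.154
```

>>> jog_arm --series '[[[0,0,-1],0],[[0,0,-2],0],[[0,0,-3],0],[[0,0,-3],0],[[0,0,-3],0],[[0,0,-3],0],[[0,0,-3],0],[[0,0,-3],0],[[0,0,-3],0],[[0,0,-3],0]]'

```text
t: 9.92
tcp_pos: [0.4829, -0.2304, 0.0786]
tcp_rot: [0.0, 0.998, 0.06, 0.0]
contact_force: [-5.1, 2.5, 13.2]
grip_width: 0.153
```

Now it rests on the rim; I release partway.

>>> jog_arm --series '[[[0,0,1],0],[[0,0,1],0],[[0,0,1],0],[[0,0,1],0],[[0,0,1],0],[[0,0,1],0],[[0,0,1],0],[[0,0,1],0],[[0,0,1],0],[[0,0,1],0]]' --gripper 0.5

```text
t: 10.75
tcp_pos: [0.4824, -0.2302, 0.0772]
tcp_rot: [-0.0, 0.998, 0.06, -0.0]
contact_force: [0.0, -0.7, 0.1]
grip_width: 0.502
```

```bash
python3 - <<'E'
from h import *
st()
c=wcam(); cv2.imwrite("pics/w7.png",c["img"])
c=cam("scene"); cv2.imwrite("pics/s7.png",cv2.resize(c["img"][180:330,200:450],None,fx=3,fy=3))
E
```

```text
t 10.75 tcp [ 482.4 -230.2   77.2] xang 6.85 F [ 0.  -0.7  0.1] g 0.502
```

View pics/s7.png

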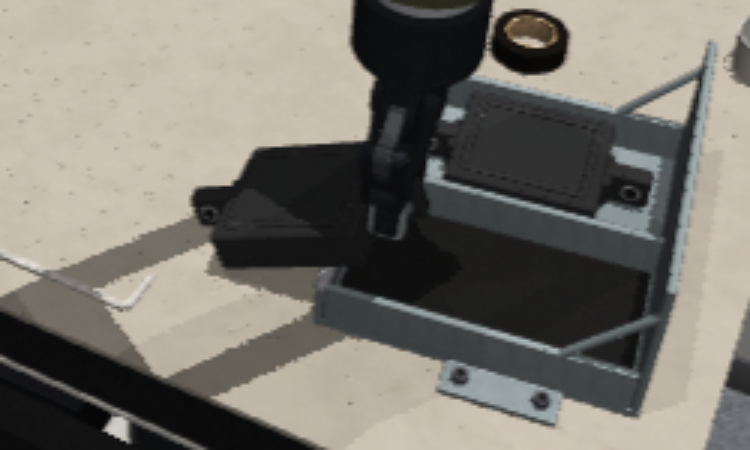

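View pics/w7.png

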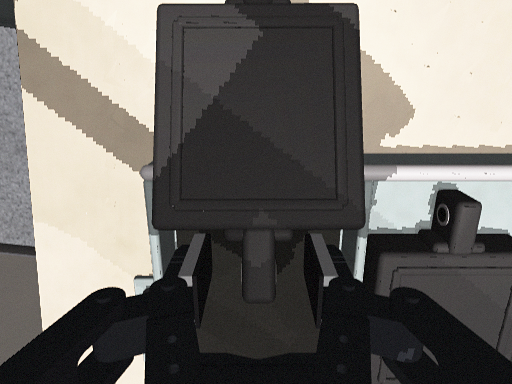

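>>> jog_arm --series '[[[0,0,20],0],[[0,0,50],0],[[0,0,80],0],[[-3,20,90],0],[[-6,45,90],0],[[-9,70,90],0],[[-12,95,85],0],[[-14,112,78],0],[[-15,120,73],0],[[-15,121,73],0]]'

```text
t: 11.68
tcp_pos: [0.4665, -0.1077, 0.149]
tcp_rot: [-0.0, 0.998, 0.061, -0.001]
contact_force: [-0.4, 0.3, -0.3]
grip_width: 0.498
```

```bash
python3 - <<'E'
from h import *
st()
c=wcam(); cv2.imwrite("pics/w8.png",c["img"]); np.savez("w8.npz",**c)
c=cam("scene"); cv2.imwrite("pics/s8.png",cv2.resize(c["img"][180:330,200:450],None,fx=3,fy=3)); np.savez("s8.npz",**c)
c=cam("top"); cv2.imwrite("pics/t8.png",cv2.resize(c["img"][130:310,170:450],None,fx=2.8,fy=2.8)); np.savez("t8.npz",**c)
E
```

```text
t 11.68 tcp [ 466.5 -107.7  149. ] xang 6.96 F [-0.4  0.3 -0.3] g 0.498
```

View pics/s8.png

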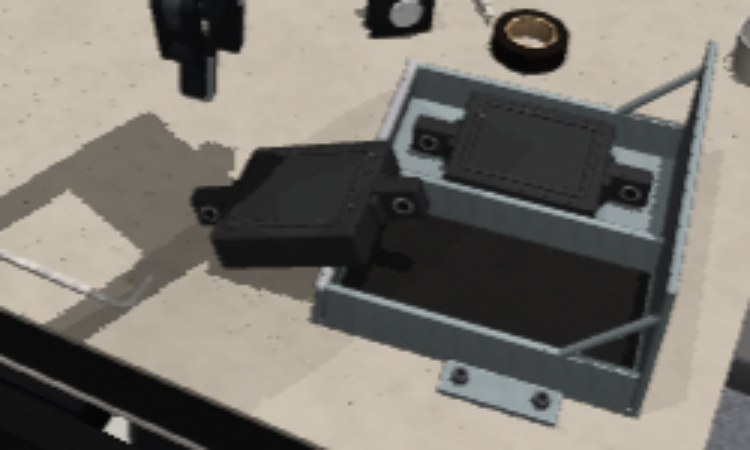

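View pics/w8.png

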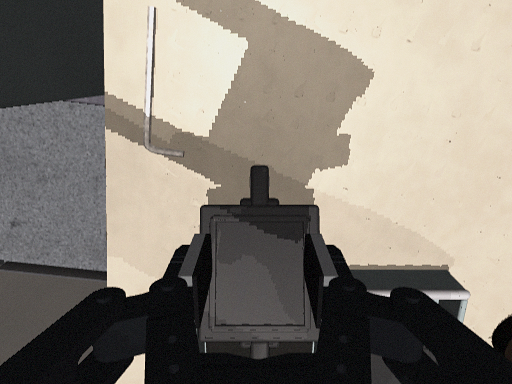

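View pics/t8.png

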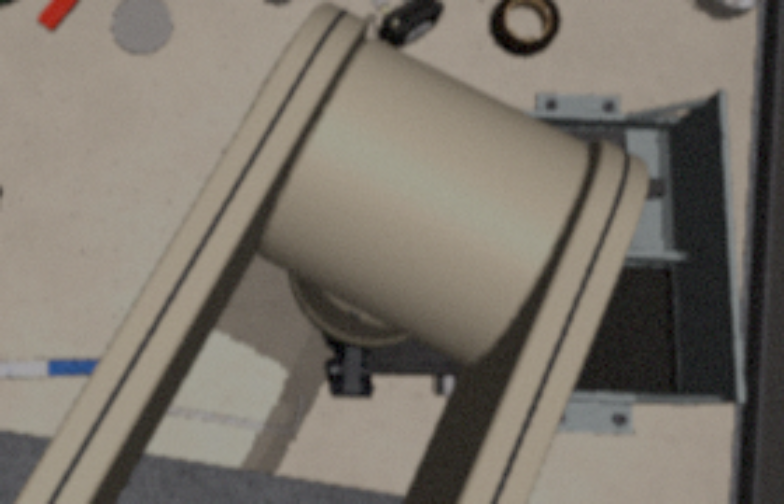

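```bash
python3 - <<'E'
from h import *
c=dict(np.load("w8.npz")); P=cloud(c)*1000
for v in range(160,232,4): print(v,np.round(P[v,260]))
print("tip",onz(c,260,166,.023)*1000)
for v in (180,190): print([ (u,int(P[v,u,0]),int(P[v,u,2])) for u in range(246,275,2)])
for v in (220,300): print(v,[ (u,np.round(P[v,u])) for u in (203,230,260,290,316)])
E
```

```text
160 [467. -97.   1.]
164 [ 467. -100.    0.]
168 [466. -97.  24.]
172 [ 467. -100.   26.]
176 [ 467. -103.   26.]
180 [ 467. -105.   28.]
184 [ 468. -108.   28.]
188 [ 468. -111.   30.]
192 [ 468. -114.   32.]
196 [ 469. -117.   32.]
200 [ 469. -119.   34.]
204 [ 470. -122.   35.]
208 [ 470. -125.   35.]
212 [ 470. -128.   37.]
216 [ 470. -129.   41.]
220 [ 471. -132.   41.]
224 [ 471. -135.   41.]
228 [ 471. -138.   42.]
tip [466.3418501 -95.9454512  23.       ]
[(246, 457, 1), (248, 458, 0), (250, 460, 25), (252, 461, 28), (254, 462, 28), (256, 464, 28), (258, 465, 28), (260, 467, 28), (262, 468, 28), (264, 470, 26), (266, 471, 28), (268, 473, 26), (270, 476, 0), (272, 478, 0), (274, 480, 1)]
[(246, 458, 1), (248, 459, 0), (250, 460, 28), (252, 462, 30), (254, 463, 31), (256, 465, 32), (258, 466, 30), (260, 468, 31), (262, 469, 31), (264, 471, 31), (266, 472, 30), (268, 474, 28), (270, 478, 1), (272, 479, 1), (274, 481, 1)]
220 [(203, array([ 429., -138.,   40.])), (230, array([ 449., -134.,   43.])), (260, array([ 471., -132.,   41.])), (290, array([ 493., -129.,   41.])), (316, array([ 512., -128.,   39.]))]
300 [(203, array([ 446., -116.,  160.])), (230, array([ 456., -188.,   62.])), (260, array([ 477., -186.,   62.])), (290, array([ 499., -183.,   62.])), (316, array([ 488., -106.,  167.]))]
```

>>> jog_arm --series '[[[0,2,-20],0],[[0,2,-50],0],[[0,2,-78],0],[[0,2,-98],0],[[0,2,-112],0],[[0,2,-120],0],[[0,2,-124],0],[[0,2,-125],0],[[0,2,-125],0],[[0,2,-125],0]]'

```text
t: 12.67
tcp_pos: [0.4684, -0.1077, 0.0265]
tcp_rot: [0.0, 0.998, 0.06, 0.001]
contact_force: [-0.5, -0.2, -0.2]
grip_width: 0.502
```

>>> jog_arm --series '[[[0,0,0],0],[[0,0,0],0],[[0,0,0],0],[[0,0,0],0],[[0,0,0],0],[[0,0,0],0],[[0,0,0],0],[[0,0,0],0],[[0,0,0],0],[[0,0,0],0]]' --gripper 1 --squeeze 60

```text
t: 13.5
tcp_pos: [0.4682, -0.1072, 0.0261]
tcp_rot: [0.0, 0.998, 0.06, 0.001]
contact_force: [-0.8, 1.5, 6.0]
grip_width: 0.147
```

```bash
python3 - <<'E'
from h import *
st()
c=wcam(); cv2.imwrite("pics/w9.png",c["img"])
c=cam("scene"); cv2.imwrite("pics/s9.png",cv2.resize(c["img"][180:330,200:450],None,fx=3,fy=3))
E
```

```text
t 13.5 tcp [ 468.2 -107.2   26.1] xang 6.85 F [-0.8  1.5  6. ] g 0.147
```

View pics/s9.png

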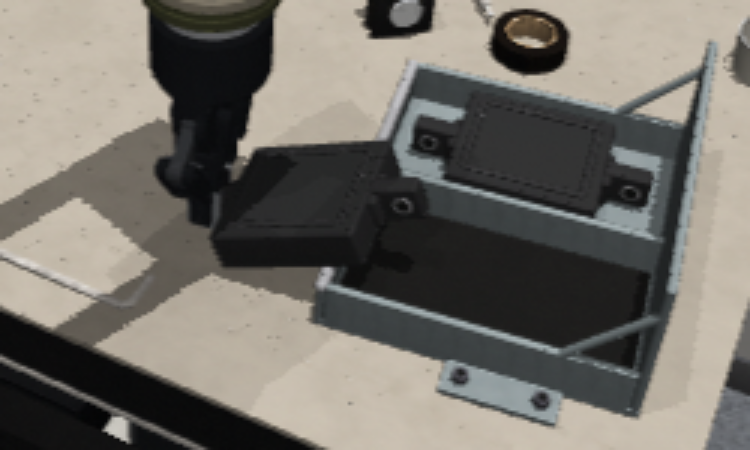

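View pics/w9.png

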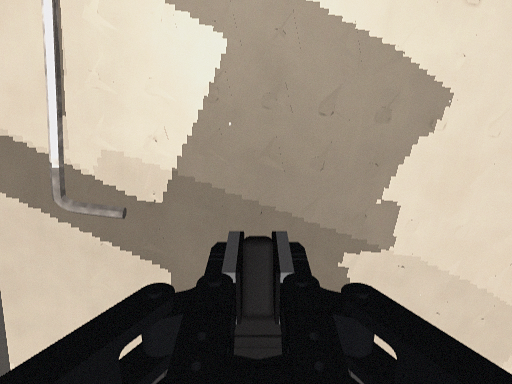

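>>> jog_arm --series '[[[0,0,3],0],[[0,0,7],0],[[0,0,11],0],[[0,0,15],0],[[0,0,19],0],[[0,-1,23],0],[[0,-3,27],0],[[1,-5,31],0],[[1,-7,34],0],[[1,-8,37],0]]'

```text
t: 14.43
tcp_pos: [0.4684, -0.1155, 0.0626]
tcp_rot: [0.0, 0.998, 0.06, -0.0]
contact_force: [-1.0, 0.9, -8.4]
grip_width: 0.151
```

```bash
python3 - <<'E'
from h import *
st()
c=cam("scene"); cv2.imwrite("pics/s10.png",cv2.resize(c["img"][180:330,200:450],None,fx=3,fy=3))
E
```

```text
t 14.43 tcp [ 468.4 -115.5   62.6] xang 6.85 F [-1.   0.9 -8.4] g 0.151
```

View pics/s10.png

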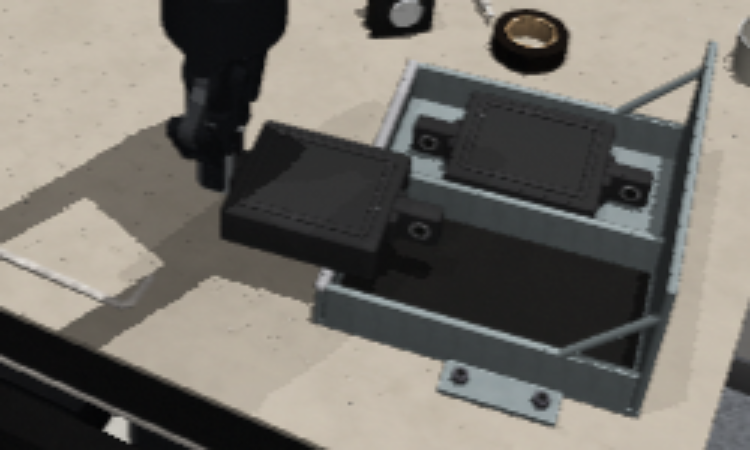

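>>> jog_arm --series '[[[0,-2,2],0],[[1,-5,5],0],[[1,-8,8],0],[[1,-11,11],0],[[2,-14,14],0],[[2,-17,17],0],[[2,-20,20],0],[[3,-24,23],0],[[3,-28,26],0],[[4,-30,27],0]]'

```text
t: 15.32
tcp_pos: [0.4723, -0.146, 0.0897]
tcp_rot: [0.0, 0.998, 0.06, -0.0]
contact_force: [-0.5, 0.0, -12.2]
grip_width: 0.146
```

```bash
python3 - <<'E'
from h import *
st()
c=cam("scene"); cv2.imwrite("pics/s11.png",cv2.resize(c["img"][180:330,200:450],None,fx=3,fy=3))
E
```

```text
t 15.32 tcp [ 472.3 -146.    89.7] xang 6.83 F [ -0.5   0.  -12.2] g 0.146
```

View pics/s11.png

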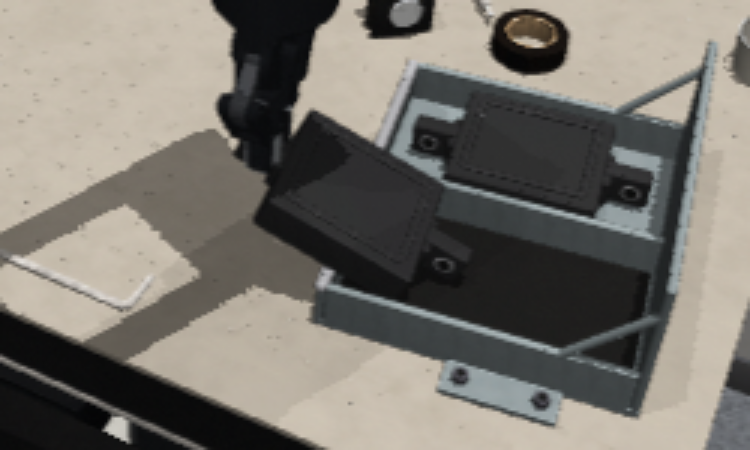

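>>> jog_arm --series '[[[0,-3,-1],0],[[1,-8,-2],0],[[2,-14,-3],0],[[2,-20,-4],0],[[3,-26,-5],0],[[4,-32,-5],0],[[5,-38,-6],0],[[5,-43,-6],0],[[6,-48,-6],0],[[6,-50,-6],0]]'

```text
t: 16.2
tcp_pos: [0.4795, -0.1964, 0.0844]
tcp_rot: [0.001, 0.998, 0.06, 0.001]
contact_force: [-0.3, 7.1, -3.3]
grip_width: 0.146
```

```bash
python3 - <<'E'
from h import *
st()
c=cam("scene"); cv2.imwrite("pics/s12.png",cv2.resize(c["img"][180:330,200:450],None,fx=3,fy=3))
c=wcam(); cv2.imwrite("pics/w12.png",c["img"])
E
```

```text
t 16.2 tcp [ 479.5 -196.4   84.4] xang 6.85 F [-0.3  7.1 -3.3] g 0.146
```

View pics/s12.png

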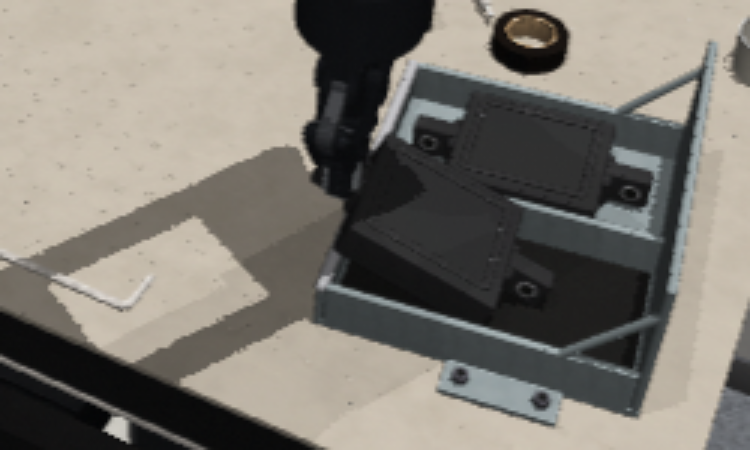

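View pics/w12.png

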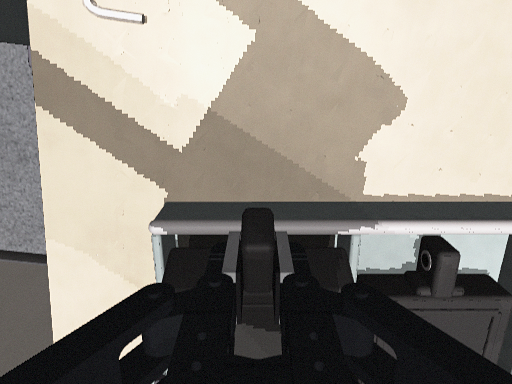

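>>> jog_arm --series '[[[0,-3,0],0],[[1,-8,0],0],[[1,-13,0],0],[[2,-18,0],0],[[3,-23,0],0],[[3,-28,-1],0],[[4,-33,-2],0],[[4,-38,-2],0],[[5,-42,-2],0],[[5,-44,-2],0]]'

```text
t: 17.13
tcp_pos: [0.4838, -0.2393, 0.0818]
tcp_rot: [-0.0, 0.998, 0.06, 0.0]
contact_force: [0.4, 6.9, -2.2]
grip_width: 0.145
```

```bash
python3 - <<'E'
from h import *
st()
c=cam("scene"); cv2.imwrite("pics/s13.png",cv2.resize(c["img"][180:330,200:450],None,fx=3,fy=3))
c=wcam(); cv2.imwrite("pics/w13.png",c["img"]); 
for v in (150,160,165,170,175): print(onz(c,256,v,.036)*1000)
E
```

```text
t 17.13 tcp [ 483.8 -239.3   81.8] xang 6.87 F [ 0.4  6.9 -2.2] g 0.145
[ 477.80785895 -199.02657896   36.        ]
[ 478.41978729 -204.20421879   36.        ]
[ 478.72997468 -206.82877219   36.        ]
[ 479.04302961 -209.47758836   36.        ]
[ 479.35899203 -212.15100531   36.        ]
```

View pics/s13.png

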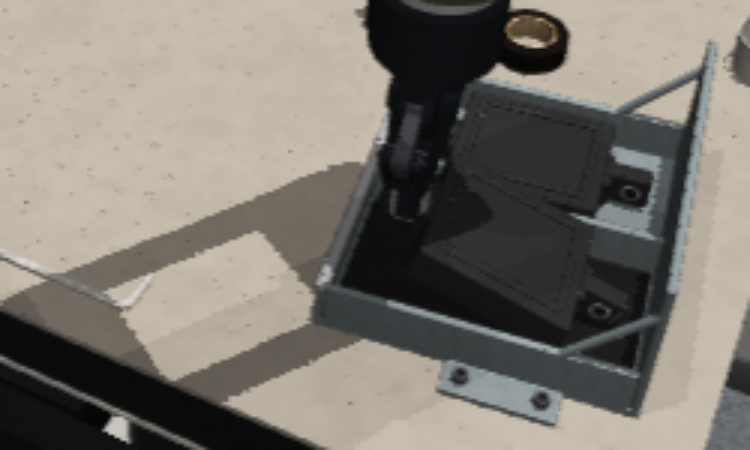

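View pics/w13.png

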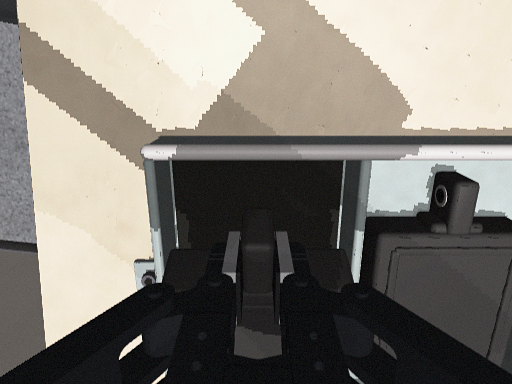

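>>> jog_arm --series '[[[0,1,-2],0],[[0,2,-5],0],[[0,3,-8],0],[[-1,5,-11],0],[[-1,6,-14],0],[[-1,7,-17],0],[[-1,8,-20],0],[[-1,10,-23],0],[[-1,11,-26],0],[[-1,12,-28],0]]'

```text
t: 18.07
tcp_pos: [0.4822, -0.2274, 0.0528]
tcp_rot: [0.0, 0.998, 0.06, -0.0]
contact_force: [0.2, -2.3, -5.5]
grip_width: 0.148
```

```bash
python3 - <<'E'
from h import *
st()
c=cam("scene"); cv2.imwrite("pics/s14.png",cv2.resize(c["img"][180:330,200:450],None,fx=3,fy=3))
c=wcam(); cv2.imwrite("pics/w14.png",c["img"]); 
E
```

```text
t 18.07 tcp [ 482.2 -227.4   52.8] xang 6.85 F [ 0.2 -2.3 -5.5] g 0.148
```

View pics/s14.png

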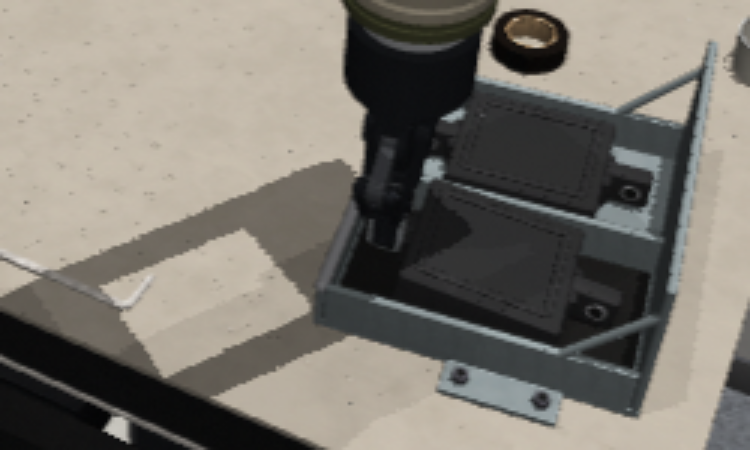

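View pics/w14.png

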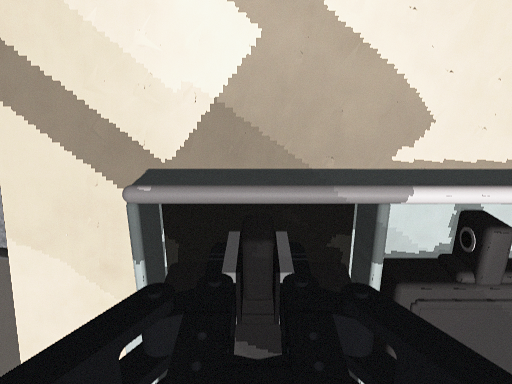

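>>> jog_arm --series '[[[0,0,-2],0],[[0,1,-4],0],[[0,1,-6],0],[[0,2,-8],0],[[0,2,-10],0],[[0,2,-12],0],[[0,2,-13],0],[[0,2,-14],0],[[0,2,-15],0],[[0,2,-15],0]]'

```text
t: 19.0
tcp_pos: [0.4822, -0.2242, 0.038]
tcp_rot: [-0.001, 0.998, 0.06, -0.0]
contact_force: [-3.4, 7.5, -0.2]
grip_width: 0.144
```

>>> jog_arm --series '[[[0,0,-1],0],[[0,0,-1],0],[[0,0,-2],0],[[0,0,-2],0],[[0,0,-3],0],[[0,0,-3],0],[[0,0,-3],0],[[0,0,-3],0],[[0,0,-3],0],[[0,0,-3],0]]'

```text
t: 19.83
tcp_pos: [0.4826, -0.2243, 0.0378]
tcp_rot: [-0.001, 0.998, 0.06, -0.0]
contact_force: [-13.7, 14.3, 25.6]
grip_width: 0.146
```

```bash
python3 - <<'E'
from h import *
st()
c=cam("scene"); cv2.imwrite("pics/s15.png",cv2.resize(c["img"][180:330,200:450],None,fx=3,fy=3)); P=cloud(c)*1000
for u,v in ((205+140,200+45),):pass
c=wcam(); cv2.imwrite("pics/w15.png",c["img"]); 
E
```

```text
t 19.83 tcp [ 482.6 -224.3   37.8] xang 6.86 F [-13.7  14.3  25.6] g 0.146
```

View pics/s15.png

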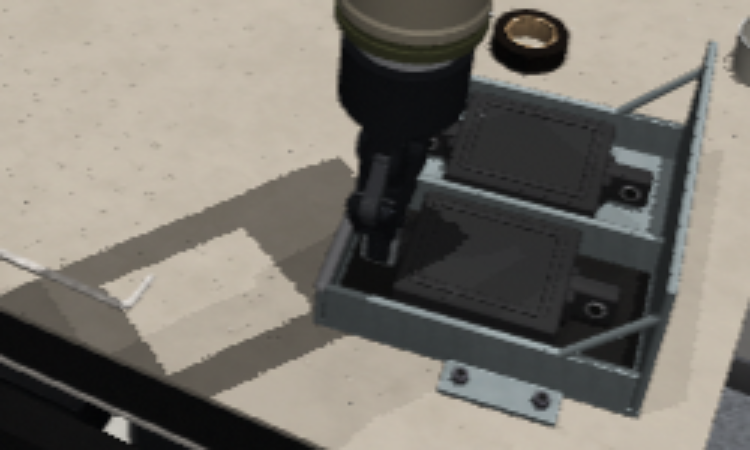

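View pics/w15.png

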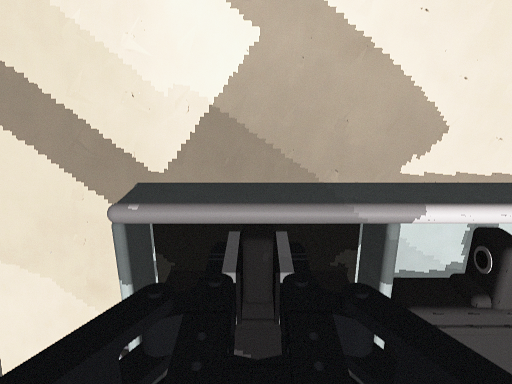

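```bash
python3 - <<'E'
from h import *
c=cam("scene"); P=cloud(c)*1000
for X,Y in ((430,220),(480,225),(540,225),(430,300),(500,300),(560,250),(600,308),(520,130),(590,130)):
    u,v=200+X//3,180+Y//3; print((u,v),np.round(np.median(P[v-1:v+2,u-1:u+2].reshape(-1,3),0)))
E
```

```text
(343, 253) [ 502. -247.   39.]
(360, 255) [ 513. -276.   37.]
(380, 255) [ 529. -310.   39.]
(343, 280) [ 442. -269.   36.]
(366, 280) [ 457. -306.   38.]
(386, 263) [ 515. -325.   39.]
(400, 282) [ 491. -360.   30.]
(373, 223) [ 614. -269.   34.]
(396, 223) [ 636. -310.   35.]
```

>>> jog_arm --series '[[[0,0,1],0],[[0,0,2],0],[[0,-1,2],0],[[0,-1,2],0],[[0,-1,2],0],[[0,-1,2],0],[[0,-1,2],0],[[0,-1,2],0],[[0,-1,2],0],[[0,-1,2],0]]'

```text
t: 20.82
tcp_pos: [0.4826, -0.2252, 0.0378]
tcp_rot: [-0.001, 0.998, 0.06, 0.0]
contact_force: [-3.0, 8.6, 5.8]
grip_width: 0.147
```

>>> jog_arm --series '[[[0,0,0],0],[[0,0,0],0],[[0,0,0],0],[[0,0,0],0],[[0,0,0],0],[[0,0,0],0],[[0,0,0],0],[[0,0,0],0],[[0,0,0],0],[[0,0,0],0]]' --gripper 0.6

```text
t: 21.65
tcp_pos: [0.4824, -0.2262, 0.0373]
tcp_rot: [-0.0, 0.998, 0.06, -0.0]
contact_force: [-0.1, 0.7, 0.4]
grip_width: 0.399
```

>>> jog_arm --series '[[[0,0,8],0],[[0,0,20],0],[[0,0,40],0],[[0,0,65],0],[[0,0,90],0],[[0,0,110],0],[[0,0,130],0],[[0,0,145],0],[[0,0,150],0],[[0,0,150],0]]'

```text
t: 22.48
tcp_pos: [0.4836, -0.2269, 0.1902]
tcp_rot: [0.001, 0.998, 0.06, 0.002]
contact_force: [0.1, 0.3, 0.1]
grip_width: 0.399
```

```bash
python3 - <<'E'
from h import *
st()
c=cam("scene"); cv2.imwrite("pics/s16.png",cv2.resize(c["img"][180:330,200:450],None,fx=3,fy=3))
c=wcam(); cv2.imwrite("pics/w16.png",c["img"]); 
E
```

```text
t 22.48 tcp [ 483.6 -226.9  190.2] xang 6.86 F [0.1 0.3 0.1] g 0.399
```

View pics/s16.png

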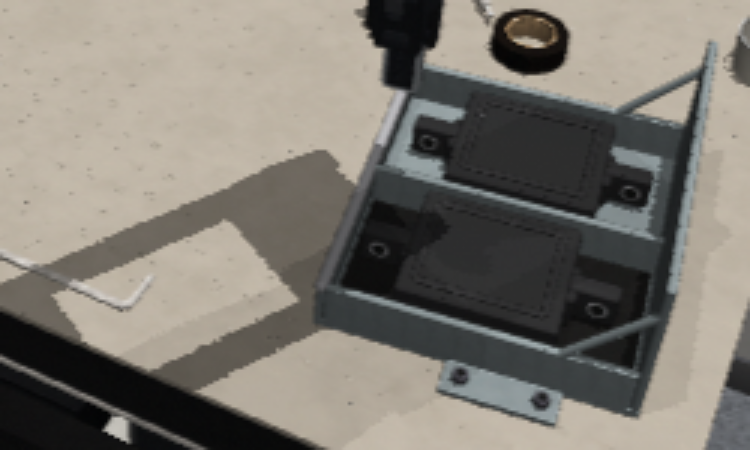

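View pics/w16.png

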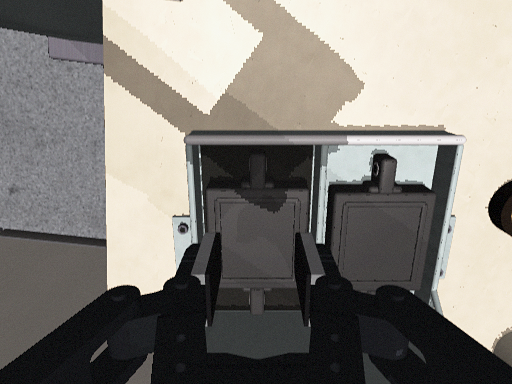

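```bash
python3 - <<'E'
from h import *
c=cam("scene"); P=cloud(c)*1000; c0=dict(np.load("scene0.npz"))
m=np.zeros((384,512),np.uint8); cv2.fillPoly(m,[np.array([[200+435//3,180+215//3],[200+570//3,180+245//3],[200+545//3,180+315//3],[200+410//3,180+280//3]])],1)
q=P[(m>0)&(np.abs(P[...,2]-37)<15)]; A=np.c_[q[:,:2]-q[:,:2].mean(0),np.ones(len(q))]; k=np.linalg.lstsq(A,q[:,2],rcond=None)[0]
print("n",len(q),"mean z",k[2],"tilt deg",np.degrees(np.arctan(np.hypot(k[0],k[1]))))
d=cv2.absdiff(c["img"],c0["img"]).max(2)
for n,(u0,v0,u1,v1) in dict(bottle=(283,145,300,176),mirror=(320,168,346,193),marker=(120,226,185,248),hexk=(195,260,252,284),dish=(230,160,255,176),stored=(340,208,418,248),joy=(117,165,175,222)).items(): print(n,"diff frac>40",round(float((d[v0:v1,u0:u1]>40).mean()),3))
c=cam("top"); cv2.imwrite("pics/t16.png",c["img"]); cv2.imwrite("pics/s17.png",cam("scene")["img"])
E
```

```text
n 1196 mean z 37.72332428947007 tilt deg 0.6727419481747595
bottle diff frac>40 0.0
mirror diff frac>40 0.325
marker diff frac>40 0.0
hexk diff frac>40 0.409
dish diff frac>40 0.0
stored diff frac>40 0.0
joy diff frac>40 0.0
```

View pics/s17.png

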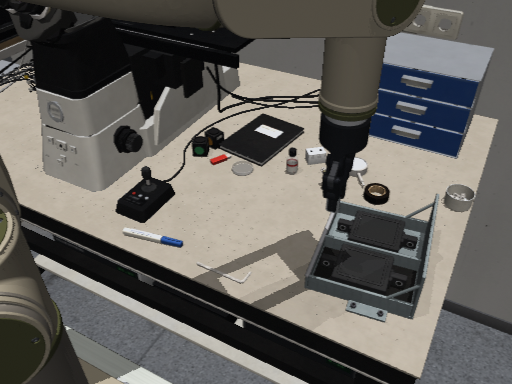

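```bash
python3 -c "
from cell import r
print(r.hand_in())"
```

```text
the job is handed in; nothing more can be done
None
```

I stored the weight in the vacant bay in the order asked, and it now lies flat on the black liner. I handed the job in at about 22.5 s of the 54 s allowed.

- **Steps:** I dragged the weight along the table by its leading lug and turned it in line with the bay. I lifted that end over the front rim, rested it there and let go. Then I took the rear lug, tipped the weight nose-down over the rim, slid the nose along the liner and eased the rear end down. I opened the jaws and drew the gripper straight up.
- **Flat on the liner:** the weight's top measured 37.7 mm above the table (37 expected) with a fitted tilt of 0.7°, which is within the depth camera's noise. Both lugs are clear of the bay walls, and the force on the tool was about zero after release.
- **Other things on the table:** the stored weight, bottle, marker, dish and joystick look the same in the before and after images. The image check flagged two others:
  - **Hex key:** it is now in the arm's shadow, but it sits at the same pixels as before.
  - **Mirror mount:** it is hidden by the gripper in the last view. It stood in place in an earlier picture, and the arm never went near it.
- **Measurement error:** my first estimate of the rim's position along the bay was about 6 mm off, because the wall hid the liner's edge. The weight therefore met the rim sooner than planned, with about 22 N on the tool, and I eased that off before letting go. The highest reading between moves was about 32 N, pressing the weight onto the liner through the grip.

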